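Bolt the ring in and show it to the bench camera

ROBOT

A 7-joint arm with a two-finger parallel gripper is mounted at the origin on a cart in front of the work surface, level with it; the furniture and walls round the work are solid. World frame = base frame: x ahead of the robot, y to its left, z up, the work surface at z = 0. Lengths are in m, angles in rad, forces in N, time in s.
With the tool pointing down it reaches from about 0.425 to 0.825 m from the base axis. Payload 3.6 kg.
Tool frame: the origin (TCP) lies on the centre line of the jaws, within the pads' length; the fingertips stand 14 mm ahead of it and the grasp point (between the pads) lies 5 mm behind it (arm.tcp_to_tips is the distance from the TCP to the fingertips, in m); z points along the fingers, y is the line along which they close (so a half turn about z gives the same grasp; the last joint's range is limited). The gripper opens to 93 mm and grips with 3 to 60 N. Pads are 15 mm wide; open, the fingers measure 128 mm over their backs; the gripper's body (75 mm by 188 mm) begins 65 mm behind the grasp point.
Start: joints at [1.298, 0.615, -0.013, 1.423, 0.008, 1.103, -0.04], TCP at [0.158, -0.63, 0.207] pointing down, gripper open.
Joint ranges: [-3.12, 3.12], [-0.3, 2.06], [-1.34, 1.32], [0.26, 2.42], [-1.36, 4.5], [0.01, 1.98], [-2.84, 2.84]. Speed limits (rad/s): [2.79, 2.79, 3.14, 3.14, 3.14, 3.14, 3.14].

INTERFACE

Orientations are given as a unit quaternion [w, x, y, z].
In Python, from rig import arm gives the robot as it stands. The module is installed in compiled form; this text tells all that it offers.
- The arm moves only by the tool apply_moves, never from a script. Its argument "steps" is a list of rows, each a list of 2 entries, a list of its own where there are three numbers: the shift along the world's x, y, z in cm, then the turn, a rotation vector about the world's x, y, z in degrees. A call has 1 to 10 rows; each row is the pose to reach, as a shift and turn from the pose commanded when the call began; what a row does not reach only later rows make up. A row lasts 1/10 s, in which the tool goes at most 50 mm and 8.59 degrees, less where a joint would pass 70% of its speed; a pose out of reach is approached as far as the arm can. A call with a gripper value outside its range is refused whole. "fingers" is the opening, from -1 (shut) to 1 (fully open), so that 0 is half open, set as the call begins (left out, the last holds). The fingers move at their own pace and stop on an object; "squeeze" is the grip in N (left out, the last holds). Time passes only in rows, so rows that repeat a pose let the fingers close. It gives the time, the measured TCP pose, the force, the opening and the grip force at its end, in the units of the state.
- arm.read_state(): the state, without advancing time (a new reading comes with each control period).
- arm.camera(name): name is "side" or "top" or "wrist"; returns (picture, depth): 420x560x3 uint8, red, green, blue; 420x560 float32, m along the optical axis (not along the pixel's ray), 0 where there is no reading.
- arm.camera_info(name): a dict with "intrinsics" (3x3 intrinsics, pixels), "k1" (the pictures are not rectified: a ray, as slopes to the right and down, at radius r is drawn at 1 + k1 r^2 times it, then the intrinsics apply), "xyz" and "orientation" of the camera in the world; the wrist camera has in their place "mount" (4x4, takes a point from camera to tool coordinates, whose origin is the TCP and whose axes are the flange's). Camera axes: x right, y up, looking along -z (the intrinsics and any distortion apply to the point x, -y, -z); pixel columns grow to the right and rows downward; lengths in m; the calibration is good to about 2 mm. A picture is of the moment at which its call begins: read the wrist's pose just before it. camera_info takes no time and is no camera call.
- arm.close_job(): hands the job in; it is judged then, once.
Trained networks look in the newest picture that a camera, given by its name, has taken for a name from the list of things; names that differ only in an ending like _2 or _b are one class to them, and where a whole thing is asked for, a point or a joint stands for the part that bears it (a point fixed in the world has none). Each returns a list of dicts, best first, with "p" (0 to 1); they miss things now and then, are a little off and sometimes report something else, mostly with a low value. They report only what shows in the picture. A call takes as long as a camera call.
- arm.outline_of(camera, name): "region" (420x560 bool, what is visible of it).
- arm.place_of(camera, name): "position" ([x, y, z] in m, in world coordinates, good to about 4 mm: a listed point, or the origin of a listed thing).
The state is a dict: "time_s": time; "qpos": joint angles; "joint_vel": joint speeds; "effort": joint torques, N m; "ee_pos": TCP position; "ee_rot": TCP orientation; "contact_force": force on the tool from outside, world axes, zero at the start; "torque": the same for the moment, N m; "gripper_width": finger opening in m; "grasp_force": force on a finger pad.
Only numpy, scipy, OpenCV 4.12 (cv2) and the standard library are available. Lean on these libraries where they do the work, as an engineer would, in place of code of your own. Each camera call takes 0.05 s, during which the arm holds its last target. There are 200 camera calls.

TASK

The finished ring standing in the little T-shaped holder has to be shown to the inspection camera on the bench. With the holder still on the bench, slide its bolt fully home, through the ring and into the keeper on the other side, so that the ring cannot fall out; then pick the holder up by its wooden handle and finish holding it still in front of the camera, the ring 15 cm in front of the lens on the camera's line of sight, the nose of the holder pointing towards the camera and tipped down by 30 degrees, not leaning to either side. Do not put it down again, and leave the camera and the other things on the bench as they are.

Things in the scene. Friction and masses are not known exactly. Their poses are not given: they have to be found in the camera images.
- holder: Loose T-shaped ring holder, 0.4 kg, flat on the bench. Origin on the underside below the centre of its wooden handle; x along the stem to the nose, z up. Aluminium plate 8 mm thick: stem x -22 to 50, y -15 to 15 mm; cross bar (the nose) x 45 to 71, y -67 to 25 mm. On the nose lies a barrel bolt along y; the ring stands in the gap before the keeper, on two low rests.
- bolt (a joint): Travel of the bolt, a 6 mm steel rod with an upright knob, in m: 0 drawn back, clear of the ring; 0.024 fully home, its end 7.5 mm inside the keeper. It slides along the holder's +y with about 0.6 N of friction, stays where it is left and stops hard at both ends. At the start it is at 0 to 0.006.
- bolt_knob (a point): Middle of the bolt's upright cylindrical knob, 11 mm across, spanning 6 mm below to 7 mm above this point (thin stem and bolt below). It moves with the bolt: at (58, -52, 37) mm in the holder's frame when drawn back, (58, -28, 37) when home. Axes of the holder.
- handle (a point): Point to grip, in the middle of the wooden handle: an upright block 38 mm along x, 26 mm along y, from z = 11 to 50 mm over the holder's underside; grip it across y. At (0, 0, 32) mm in the holder's frame; the holder's axes.
- ring_seat (a point): The place of the ring's centre in the holder, at (58, 0, 20.7) mm in the holder's frame; the holder's axes.
- ring: Loose brass finger ring with a round bezel and a clear stone: outer diameter 24 mm, bore 19.6 mm, 8 mm wide, 12 g. Origin at its centre; its own y runs along the bore, z towards the stone (up at the start). It stands upright in the holder with its bore along the bolt's line; without the bolt it rolls out when the holder is tipped.
- camera_stand: Fixed stand of the inspection camera: grey base 110 x 100 x 12 mm, steel column 16 mm thick, 357 mm tall. Origin on the bench, z up. The camera looks along the stand's -x, 25 degrees downward, so the nose of the presented holder points along the stand's +x (and 30 degrees below level). Its place and yaw vary.
- lens (a point): Centre of the front rim of the lens, a black barrel 30 mm across on a 38 mm square camera body; 115 mm ahead (stand's -x) of the stand's origin, 241 to 291 mm above the bench: the camera's height on the column varies and its clamp holds it. Axes of the stand.
- view_point (a point): The point in the air where the ring's centre (and so the ring_seat) must be: 150 mm in front of the lens rim on its line of sight (which drops 25 degrees), 251 mm ahead of the stand's origin. Axes of the stand.
- tweezers_black: Black tweezers, 154 mm long, lying on the bench: leave alone. Origin at the middle of the underside.
- clear_cup: Clear plastic cup, 53 mm across, 27 mm tall, standing on the bench: leave alone. Origin at the middle of the underside.
- matchbox: Matchbox, 36 x 52 x 15 mm, lying on the bench: leave alone. Origin at the middle of the underside.
- keeper (a point): Mouth of the keeper, on the bolt's line, at (58, 7.5, 20) mm in the holder's frame: a steel staple y 7.5 to 19.5 mm. Two equal staples guide the bolt, at y -64 to -56 and -19.5 to -7.5 mm; all are 13 mm wide, tops at z = 26.5 mm. The ring stands between the last two, 15 mm apart.

How it is judged:
On the way:
1. the bolt is fully home in its keeper, the ring on it, while the holder still lies on the bench (value of joint bolt above 0.0205 m and height (world z) of holder below 0.01 m and distance between ring and ring_seat below 0.008 m), for 0.2 s.
At the end, for the whole second after the job is handed in: Bolt home (19.5 of 24 mm or more), ring on it within 10 mm of its seat; holder still, held by the fingers alone, ring seat within 25 mm of the point 150 mm before the lens, nose towards the camera, tipped 22 to 38 degrees down, cross axis within 10 degrees of the stand's (value of joint bolt above 0.0195 m and distance between ring and ring_seat below 0.01 m and distance between ring_seat and view_point below 0.025 m and angle between holder's own x axis and vertical between 1.95 and 2.24 rad and angle between the y axis of holder and the y axis of camera_stand, either way round below 0.18 rad and x of handle in the frame of camera_stand below -0.27 m and contact force between holder and the fingers above 2 N and contact force between holder and camera_stand below 0.2 N and linear speed of holder below 0.02 m/s and angular speed of holder below 0.15 rad/s); the arm keeps its last pose, push and grip.
It fails at once if the ring falls out of the holder (distance between ring and ring_seat above 0.025 m).
It fails at once if the holder is lifted before the bolt is home (height (world z) of holder above 0.03 m and value of joint bolt below 0.018 m).
It fails at once if the camera is pushed out of its setting (distance of lens from where it was at the start of the episode above 0.008 m).
It fails at once if other things on the bench are disturbed (distance of any of tweezers_black, clear_cup, matchbox from where it was at the start of the episode above 0.03 m).
It also fails if it takes over 48 s, if anything falls off the work surface, if the arm or the gripper's body presses on something with over 40 N, if the wrist force passes 120 N, or if a joint passes its speed limit or range.

## Working session

There is one attempt and no reset: what is moved stays moved. The work goes in short steps, Python scripts to look and compute and a tool call to move; the robot and the scene stay as the last step left them, time stands still between calls to the robot, and variables do not carry over. Pictures are saved under pics/ and viewed, at most 10 in all, crops included, and the job is handed in when it is done.

Besides the shell and the picture viewer there is one more tool, called after "Call:" as name(argument=value, ...) on one line, values as JSON. apply_moves: Moves the arm, as the interface text tells. Its arguments: {"type":"object","properties":{"steps":{"type":"array"},"fingers":{"type":"number"},"squeeze":{"type":"number"}},"required":["steps"]}

```bash
mkdir -p pics
cat > h.py <<'E'
import numpy as np,cv2
from rig import arm
from scipy.spatial.transform import Rotation as R
def q2R(q): return R.from_quat([q[1],q[2],q[3],q[0]])
E
python3 - <<'E'
from h import *
s=arm.read_state(); print(s['time_s'],s['ee_pos'],s['ee_rot'],s['gripper_width'])
ims=[]
for c in ["top","side"]:
    im,d=arm.camera(c); ims.append(im[:,:,::-1]); np.save(c+'_d.npy',d)
    cv2.imwrite(f'pics/{c}0.png',im[:,:,::-1])
    i=arm.camera_info(c); print(c,i)
    for n in ["holder","handle","bolt_knob","ring_seat","keeper","camera_stand","lens","view_point","tweezers_black","clear_cup","matchbox"]:
        try: r=arm.place_of(c,n); print(n,[(round(x['p'],2),np.round(x['position'],4).tolist()) for x in r[:2]])
        except Exception as e: print(n,e)
print(arm.read_state()['time_s'])
E
```

```text
0.0 [ 0.15796567 -0.62967546  0.20540674] [-1.24838521e-03  9.92454133e-01  1.22609948e-01 -1.91754331e-04] 0.09280143532808138
top {'intrinsics': array([[459.81390111,   0.        , 265.08179677],
       [  0.        , 459.81390111, 212.85117154],
       [  0.        ,   0.        ,   1.        ]]), 'k1': -0.14605010080863784, 'xyz': array([0.3949697 , 0.37199013, 1.07718657]), 'orientation': array([-0.69725959, -0.04371544,  0.05857651,  0.71308261])}
holder [(0.93, [0.5133, 0.2363, 0.0014])]
handle [(0.93, [0.5133, 0.2428, 0.0302])]
bolt_knob [(0.43, [0.5621, 0.1837, 0.0354])]
ring_seat [(0.83, [0.5671, 0.2337, 0.0205])]
keeper [(0.91, [0.5659, 0.2363, 0.0164])]
camera_stand [(0.59, [0.5531, 0.4938, -0.0051])]
lens [(0.72, [0.5672, 0.3829, 0.2812])]
view_point [(0.73, [0.568, 0.2367, 0.0195])]
tweezers_black [(0.54, [0.3619, 0.4802, 0.0032])]
clear_cup [(0.6, [0.7239, 0.2952, 0.0004])]
matchbox [(0.58, [0.652, 0.3707, 0.0001]), (0.38, [0.5702, 0.2341, 0.0228])]
side {'intrinsics': array([[412.30589639,   0.        , 274.61683428],
       [  0.        , 412.30589639, 207.74480189],
       [  0.        ,   0.        ,   1.        ]]), 'k1': -0.04644673193652882, 'xyz': array([ 0.34260317, -0.29129284,  0.66021901]), 'orientation': array([ 0.88231182,  0.44934292, -0.07166083, -0.12033921])}
holder [(0.72, [0.5093, 0.2356, 0.0003])]
handle [(0.79, [0.509, 0.237, 0.0372])]
bolt_knob [(0.44, [0.5639, 0.1791, 0.041])]
ring_seat [(0.88, [0.5709, 0.2269, 0.0172])]
keeper [(0.65, [0.5693, 0.2406, 0.0236])]
camera_stand [(0.66, [0.5576, 0.4975, 0.0051]), (0.27, [0.5673, 0.3853, 0.2778])]
lens [(0.95, [0.5651, 0.3885, 0.2766])]
view_point []
tweezers_black [(0.57, [0.3659, 0.4864, 0.0027])]
clear_cup [(0.63, [0.7267, 0.2904, -0.0018])]
matchbox [(0.91, [0.645, 0.3683, 0.0001])]
1.2
```

View pics/top0.png

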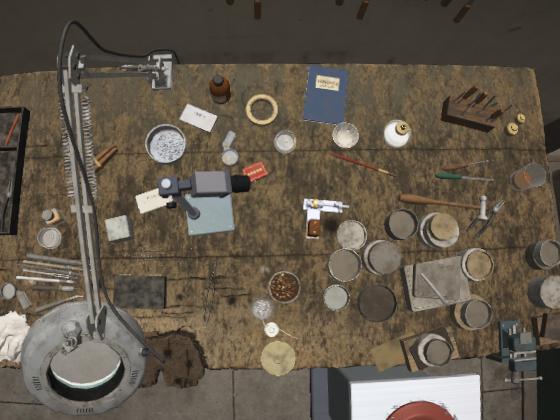

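View pics/side0.png

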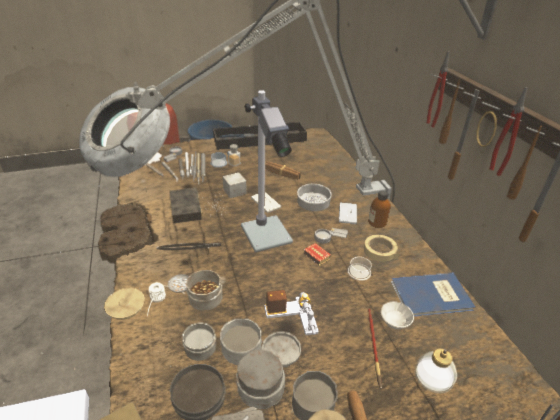

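Top view: holder handle at about (313,228), nose up (322,204), bolt bar to the right (345,207); camera on its stand left, lens near (242,183), matchbox (255,172), cup (284,141), tweezers (212,285). The side view confirms this; no obstacles lie over the holder.

Call:
apply_moves(steps=[[[3.5, 3.5, 1], [0, 0, -5]], [[7, 7, 2], [0, 0, -10]], [[10.5, 10.5, 3], [0, 0, -15]], [[14, 14, 4], [0, 0, -21]], [[17, 18, 5], [0, 0, -21]], [[20, 22, 5], [0, 0, -21]], [[23, 26, 5], [0, 0, -21]], [[26, 30, 5], [0, 0, -21]], [[28, 34.5, 5], [0, 0, -21]], [[30, 39, 5], [0, 0, -21]]], fingers=-1)

```text
time_s: 2.2
ee_pos: [0.4586, -0.2398, 0.2568]
ee_rot: [0.0, 0.998, -0.06, 0.0]
contact_force: [0.8, -0.4, -0.2]
gripper_width: 0.0177
grasp_force: 0.0
```

Call:
apply_moves(steps=[[[1, 4.8, 0], [0, 0, 0]], [[2, 9.5, 0], [0, 0, 0]], [[3, 14.3, 0], [0, 0, 0]], [[4, 19, 0], [0, 0, 0]], [[5, 23.7, 0], [0, 0, 0]], [[5.5, 28.5, 0], [0, 0, 0]], [[5.5, 33, 0], [0, 0, 0]], [[5.5, 36, 0], [0, 0, 0]], [[5.5, 36, 0], [0, 0, 0]], [[5.5, 36, 0], [0, 0, 0]]])

```text
time_s: 3.2
ee_pos: [0.5126, 0.1185, 0.2565]
ee_rot: [0.0, 0.998, -0.06, 0.0]
contact_force: [0.7, -0.3, 0.2]
gripper_width: 0.0003
grasp_force: 0.0
```

```bash
cat >> h.py <<'E'
def wcam():
    s=arm.read_state(); T=np.eye(4); T[:3,:3]=q2R(s['ee_rot']).as_matrix(); T[:3,3]=s['ee_pos']
    im,d=arm.camera('wrist'); i=arm.camera_info('wrist')
    return im,d,T@i['mount'],i
def cloud(d,C,i):
    K=i['intrinsics']; v,u=np.mgrid[:420,:560]
    xd=(u-K[0,2])/K[0,0]; yd=(v-K[1,2])/K[1,1]; x,y=xd.copy(),yd.copy()
    for _ in range(8):
        f=1+i['k1']*(x*x+y*y); x,y=xd/f,yd/f
    p=np.stack([x*d,-y*d,-d],-1)
    return p@C[:3,:3].T+C[:3,3]
def cinfo(c):
    i=arm.camera_info(c); C=np.eye(4); C[:3,:3]=q2R(i['orientation']).as_matrix(); C[:3,3]=i['xyz']; return C,i
E
python3 - <<'E'
from h import *
im,d,C,i=wcam(); cv2.imwrite('pics/w1.png',im[:,:,::-1]); np.savez('w1.npz',d=d,C=C,im=im)
s=arm.read_state(); print(s['time_s'],s['ee_pos'],s['ee_rot'],s['qpos'],i)
for n in ["holder","handle","bolt_knob","ring_seat","keeper"]:
    r=arm.place_of('wrist',n); print(n,[(round(x['p'],2),np.round(x['position'],4).tolist()) for x in r[:2]])
E
```

```text
3.25 [0.51277182 0.11703427 0.25651329] [ 6.09110334e-04  9.98138153e-01 -6.09905834e-02  7.24999918e-05] [-0.1867213   0.37495434 -0.11406909  1.70323794  0.04899533  1.0664117
 -2.00948485] {'intrinsics': array([[333.68603714,   0.        , 280.97942807],
       [  0.        , 333.68603714, 213.97126658],
       [  0.        ,   0.        ,   1.        ]]), 'k1': -0.06526214393739244, 'mount': array([[ 3.97569159e-04,  9.65731705e-01,  2.59542127e-01,
         7.22332907e-02],
       [ 9.99999911e-01, -3.46916302e-04, -2.40966861e-04,
        -2.14960727e-05],
       [-1.42669943e-04,  2.59542199e-01, -9.65731757e-01,
        -1.77892691e-01],
       [ 0.00000000e+00,  0.00000000e+00,  0.00000000e+00,
         1.00000000e+00]])}
holder [(0.78, [0.5136, 0.2351, 0.0009]), (0.73, [0.5665, 0.2314, 0.0255])]
handle [(0.65, [0.5096, 0.2419, 0.035])]
bolt_knob [(0.66, [0.56, 0.1823, 0.043])]
ring_seat [(0.63, [0.5691, 0.237, 0.0175])]
keeper [(0.62, [0.5703, 0.2407, 0.0222])]
```

View pics/w1.png

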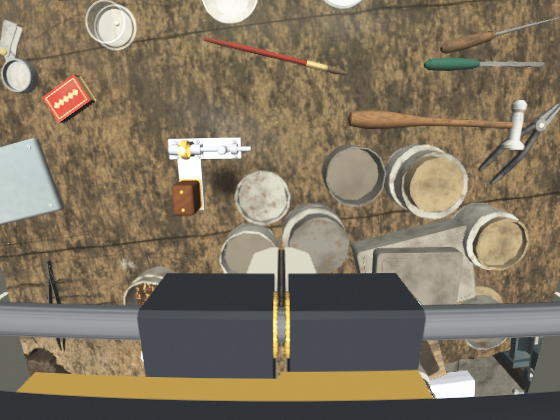

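Wrist view: handle block at (186,198), plate nose (205,149), ring (186,149), knob (222,150); tins right at (262,197), (355,175) etc. need a height check.

Run:
```python
from h import *
z=np.load('w1.npz'); d=z['d'];C=z['C'];i=arm.camera_info('wrist'); P=cloud(d,C,i); im=z['im'].astype(int)
r=arm.outline_of('wrist','holder'); 
M=r[0]['region']
print(M.sum(), 'bench z',np.median(P[330:340,20:60,2]) , np.median(P[60:120,230:330,2]))
v,u=np.nonzero(M);print(u.min(),u.max(),v.min(),v.max())
hull=cv2.dilate(M.astype(np.uint8),np.ones((5,5)))>0
win=np.zeros_like(M); win[128:222,158:258]=1
Q=P[win&(d>0)]; c=im[win&(d>0)]
# handle top
h=Q[(Q[:,2]>.043)&(Q[:,0]<.545)]; rr=cv2.minAreaRect(h[:,:2].astype(np.float32)*1000); print('handle top',len(h),rr,h[:,2].mean(), np.median(h,0))
# plate
pl=Q[(Q[:,2]>.004)&(Q[:,2]<.014)&(c.min(1)>150)]
print(len(pl),pl.min(0),pl.max(0),np.median(pl[:,2]))
bar=pl[pl[:,0]>.56-0.004]; 
k=Q[(Q[:,2]>.033)&(Q[:,0]>.545)]; print('tall nose',len(k))
for y0 in np.arange(.15,.27,.004):
    q=k[abs(k[:,1]-y0)<.002]
    if len(q): print(round(y0,3),len(q),q[:,:2].mean(0).round(4),q[:,2].max().round(4))
for n,(a,b) in dict(tin1=(197,262),tin2=(175,355),tin3=(235,315),tin4=(250,250)).items():
    w=P[a-30:a+30,b-30:b+30]; print(n,P[a,b].round(3),w[...,2].max().round(3))
np.save('Pw.npy',P)
```

```text
2894 bench z 0.3697032790992547 -0.00036626572100872945
168 250 137 214
handle top 665 ((512.31005859375, 236.8640594482422), (26.327415466308594, 36.06961441040039), 83.1940689086914) 0.04911933797874702 [0.51309206 0.23558073 0.04942675]
1460 [0.46568264 0.14697718 0.00401719] [0.58464488 0.25575038 0.01366076] 0.008025623927870429
tall nose 165
0.178 27 [0.5642 0.1785] 0.0441
0.182 32 [0.5642 0.182 ] 0.0453
0.186 20 [0.5644 0.1854] 0.0458
0.226 18 [0.5693 0.227 ] 0.0385
0.23 36 [0.5696 0.23  ] 0.0407
0.234 26 [0.5697 0.2338] 0.0404
0.238 6 [0.5691 0.2365] 0.0379
tin1 [0.495 0.146 0.001] 0.434
tin2 [0.514 0.027 0.028] 0.434
tin3 [0.454 0.085 0.06 ] 0.434
tin4 [0.431 0.169 0.025] 0.434
```

Run:
```python
from h import *
# stand: base plate & camera from top depth
C,i=cinfo('top'); d=np.load('top_d.npy'); P=cloud(d,C,i); im=cv2.imread('pics/top0.png').astype(int)
Q=P.reshape(-1,3); c=im.reshape(-1,3)
m=(abs(Q[:,0]-.55)<.1)&(abs(Q[:,1]-.48)<.12)
b=m&(Q[:,2]>.006)&(Q[:,2]<.02)&(c[:,0]>c[:,2]-5)&(c.mean(1)>90); print('base',b.sum(),cv2.minAreaRect(Q[b][:,:2].astype(np.float32)*1000))
for lo,hi in[(.2,.25),(.25,.29),(.29,.33),(.33,.45)]:
    t=m&(Q[:,2]>lo)&(Q[:,2]<hi); 
    if t.sum()>3: print(lo,t.sum(),Q[t].mean(0),cv2.minAreaRect(Q[t][:,:2].astype(np.float32)*1000))
C,i=cinfo('side'); d=np.load('side_d.npy'); P=cloud(d,C,i)
Q=P.reshape(-1,3);im=cv2.imread('pics/side0.png').astype(int);c=im.reshape(-1,3)
m=(abs(Q[:,0]-.55)<.12)&(abs(Q[:,1]-.48)<.14)
b=m&(Q[:,2]>.005)&(Q[:,2]<.02)&(c[:,0]>c[:,2]-5)&(c.mean(1)>90); print('base',b.sum(),cv2.minAreaRect(Q[b][:,:2].astype(np.float32)*1000))
for lo in np.arange(.05,.4,.03):
    t=m&(Q[:,2]>lo)&(Q[:,2]<lo+.03)
    if t.sum()>3: print('side',lo.round(2),t.sum(),Q[t].mean(0).round(4),Q[t].min(0).round(3),Q[t].max(0).round(3))
```

```text
base 1522 ((554.7769165039062, 478.7953796386719), (97.95523071289062, 108.61434936523438), 5.446495056152344)
0.2 55 [0.54761897 0.51042944 0.22659173] ((548.9853515625, 510.997802734375), (7.9504899978637695, 15.689351081848145), 42.200103759765625)
0.25 46 [0.54703544 0.44468334 0.27668774] ((546.4276733398438, 449.94427490234375), (137.6466522216797, 13.067273139953613), 89.63538360595703)
0.29 1045 [0.55552916 0.43053383 0.31475312] ((555.0062866210938, 453.5942077636719), (46.397342681884766, 152.5679473876953), 14.623652458190918)
0.33 904 [0.55109129 0.48645457 0.3391321 ] ((545.9136962890625, 484.4267272949219), (49.168521881103516, 92.23674774169922), 8.259339332580566)
base 603 ((553.2783203125, 474.63397216796875), (96.37823486328125, 104.17996215820312), 5.494369983673096)
side 0.05 62 [0.5487 0.5086 0.0655] [0.542 0.503 0.051] [0.558 0.515 0.079]
side 0.08 71 [0.5494 0.5088 0.0946] [0.542 0.505 0.08 ] [0.558 0.515 0.11 ]
side 0.11 78 [0.5495 0.5084 0.1253] [0.542 0.503 0.11 ] [0.558 0.516 0.14 ]
side 0.14 74 [0.5492 0.5084 0.1557] [0.542 0.504 0.14 ] [0.558 0.514 0.17 ]
side 0.17 78 [0.5494 0.5086 0.1852] [0.543 0.504 0.171] [0.558 0.514 0.2  ]
side 0.2 82 [0.5495 0.5083 0.2153] [0.543 0.503 0.2  ] [0.557 0.514 0.23 ]
side 0.23 84 [0.5494 0.5085 0.2448] [0.543 0.504 0.23 ] [0.557 0.514 0.26 ]
side 0.26 187 [0.5561 0.4261 0.2775] [0.538 0.38  0.26 ] [0.578 0.515 0.29 ]
side 0.29 555 [0.553  0.4197 0.3061] [0.515 0.377 0.29 ] [0.58  0.526 0.32 ]
side 0.32 632 [0.5491 0.4692 0.3312] [0.515 0.415 0.32 ] [0.577 0.528 0.35 ]
side 0.35 68 [0.4932 0.565  0.3644] [0.43  0.504 0.351] [0.557 0.617 0.38 ]
side 0.38 69 [0.4787 0.6113 0.3957] [0.453 0.608 0.381] [0.507 0.619 0.41 ]
```

Call:
apply_moves(steps=[[[2, 1.5, -4], [0, 0, 0.2]], [[4.7, 3.0, -8], [0, 0, 0.2]], [[4.7, 3.0, -12.5], [0, 0, 0.2]], [[4.7, 3.0, -17], [0, 0, 0.2]], [[4.7, 3.0, -19.5], [0, 0, 0.2]], [[4.7, 3.0, -21.1], [0, 0, 0.2]], [[4.7, 3.0, -21.1], [0, 0, 0.2]], [[4.75, 3.4, -21.1], [0, 0, 0.2]], [[4.8, 3.8, -21.1], [0, 0, 0.2]], [[4.83, 4.1, -21.1], [0, 0, 0.2]]])

```text
time_s: 4.55
ee_pos: [0.562, 0.1604, 0.047]
ee_rot: [-0.001, 0.998, -0.058, 0.001]
contact_force: [-0.1, -0.2, 0.5]
gripper_width: 0.0004
grasp_force: 0.0
```

Call:
apply_moves(steps=[[[0.04, 0.3, 0], [0, 0, 0]], [[0.07, 0.6, 0], [0, 0, 0]], [[0.11, 0.9, 0], [0, 0, 0]], [[0.14, 1.2, 0], [0, 0, 0]], [[0.17, 1.4, 0], [0, 0, 0]], [[0.19, 1.6, 0], [0, 0, 0]], [[0.21, 1.8, 0], [0, 0, 0]], [[0.24, 2.0, 0], [0, 0, 0]], [[0.24, 2.0, 0], [0, 0, 0]]])

```text
time_s: 5.45
ee_pos: [0.5633, 0.1798, 0.0455]
ee_rot: [-0.0, 0.998, -0.058, 0.0]
contact_force: [0.5, -0.8, -0.0]
gripper_width: 0.0006
grasp_force: 0.0
```

Call:
apply_moves(steps=[[[0.02, 0.15, 0], [0, 0, 0]], [[0.04, 0.3, 0], [0, 0, 0]]])

```text
time_s: 5.65
ee_pos: [0.5638, 0.1823, 0.0455]
ee_rot: [0.0, 0.998, -0.059, 0.0]
contact_force: [-0.1, -0.4, 0.8]
gripper_width: 0.0003
grasp_force: 0.0
```

Run:
```python
from h import *
im,d,C,i=wcam(); np.savez('w2.npz',d=d,C=C,im=im); s=arm.read_state(); print(s['time_s'],s['ee_pos'],s['contact_force'])
cv2.imwrite('pics/w2.png',cv2.resize(im[:,:,::-1][60:340,100:460],None,fx=2,fy=2)[:560])
for n in ["handle","bolt_knob","ring_seat","keeper"]:
    r=arm.place_of('wrist',n); print(n,[(round(x['p'],2),np.round(x['position'],4).tolist()) for x in r[:2]])
```

```text
5.7 [0.56376978 0.18279448 0.04553976] [0.21367439 0.19627945 0.52302325]
handle []
bolt_knob [(0.7, [0.5614, 0.184, 0.0433]), (0.19, [0.7203, 0.2953, 0.0038])]
ring_seat [(0.66, [0.5686, 0.2326, 0.0203])]
keeper [(0.98, [0.5722, 0.2394, 0.023])]
```

View pics/w2.png

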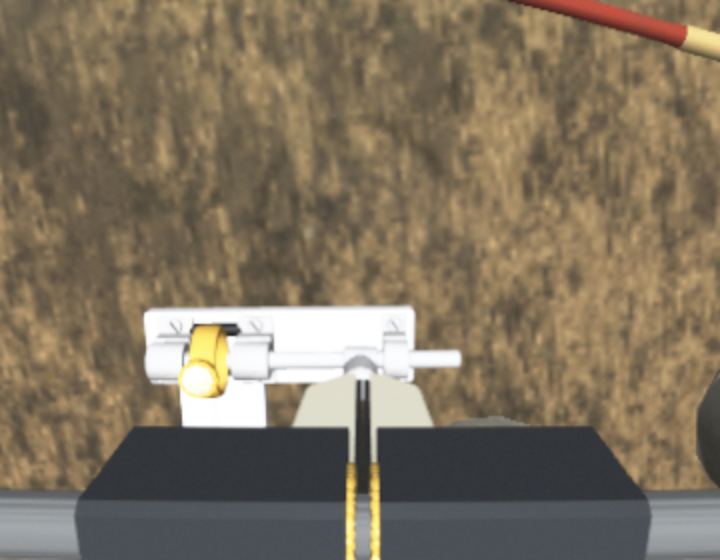

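The view shows the knob at crop (363,362), apparently unmoved, with the finger tips just beside it (335–415, 375). I check heights.

Run:
```python
from h import *
z=np.load('w2.npz'); P=cloud(z['d'],z['C'],arm.camera_info('wrist'))
for v in range(232,275,4):
    print(v,[tuple((P[v,u]*1000).round().astype(int)) for u in (262,270,276,281,286,292,300,308)])
```

```text
232 [(np.int64(567), np.int64(195), np.int64(8)), (np.int64(566), np.int64(189), np.int64(8)), (np.int64(566), np.int64(185), np.int64(8)), (np.int64(565), np.int64(182), np.int64(8)), (np.int64(565), np.int64(179), np.int64(8)), (np.int64(569), np.int64(175), np.int64(23)), (np.int64(569), np.int64(170), np.int64(23)), (np.int64(561), np.int64(163), np.int64(0))]
236 [(np.int64(568), np.int64(194), np.int64(21)), (np.int64(568), np.int64(189), np.int64(21)), (np.int64(568), np.int64(185), np.int64(22)), (np.int64(568), np.int64(182), np.int64(23)), (np.int64(567), np.int64(179), np.int64(22)), (np.int64(567), np.int64(175), np.int64(25)), (np.int64(567), np.int64(170), np.int64(26)), (np.int64(565), np.int64(165), np.int64(22))]
240 [(np.int64(566), np.int64(194), np.int64(23)), (np.int64(566), np.int64(189), np.int64(23)), (np.int64(570), np.int64(185), np.int64(36)), (np.int64(570), np.int64(182), np.int64(37)), (np.int64(568), np.int64(179), np.int64(33)), (np.int64(565), np.int64(175), np.int64(26)), (np.int64(565), np.int64(170), np.int64(26)), (np.int64(563), np.int64(165), np
[... 2292 characters left out ...]
85)), (np.int64(574), np.int64(186), np.int64(85)), (np.int64(574), np.int64(183), np.int64(86)), (np.int64(570), np.int64(181), np.int64(78)), (np.int64(573), np.int64(179), np.int64(84)), (np.int64(573), np.int64(176), np.int64(85)), (np.int64(572), np.int64(173), np.int64(84)), (np.int64(572), np.int64(169), np.int64(85))]
272 [(np.int64(575), np.int64(189), np.int64(90)), (np.int64(574), np.int64(186), np.int64(89)), (np.int64(574), np.int64(183), np.int64(90)), (np.int64(569), np.int64(182), np.int64(79)), (np.int64(573), np.int64(179), np.int64(89)), (np.int64(573), np.int64(176), np.int64(89)), (np.int64(572), np.int64(173), np.int64(89)), (np.int64(572), np.int64(169), np.int64(89))]
```

Run:
```python
from h import *
print(arm.tcp_to_tips)
s=arm.read_state(); print(s['time_s'],s['ee_pos'],s['ee_rot'],s['gripper_width'],s['contact_force'])
z=np.load('w2.npz'); P=cloud(z['d'],z['C'],arm.camera_info('wrist'))
for u in (270,274,281,288): print(u,[tuple((P[v,u]*1000).round(1).tolist()) for v in range(244,252)])
```

```text
0.014
5.9 [0.56371934 0.18227444 0.04552542] [ 2.47908044e-05  9.98281510e-01 -5.86005719e-02 -1.11147888e-05] 0.0004956849936439323 [-0.66112188  0.0421689   0.3121447 ]
270 [(556.9, 190.7, 5.8), (557.1, 190.6, 8.2), (556.1, 190.7, 7.5), (574.3, 186.8, 58.5), (574.2, 186.8, 59.7), (573.9, 186.8, 60.6), (574.6, 186.6, 63.7), (574.5, 186.6, 64.8)]
274 [(570.0, 185.5, 42.9), (569.1, 185.7, 41.9), (568.5, 185.7, 42.1), (574.2, 184.7, 58.9), (574.1, 184.7, 60.2), (573.9, 184.7, 61.2), (573.9, 184.7, 62.5), (573.6, 184.7, 63.1)]
281 [(569.3, 181.6, 42.3), (568.9, 181.6, 42.8), (568.4, 181.7, 42.9), (567.7, 181.8, 42.9), (567.8, 181.8, 44.6), (572.3, 181.2, 57.9), (572.2, 181.2, 59.2), (572.2, 181.2, 60.6)]
288 [(565.2, 177.8, 32.4), (565.7, 177.8, 35.5), (566.0, 177.8, 37.9), (573.7, 177.4, 60.0), (573.2, 177.4, 60.1), (572.8, 177.5, 60.6), (573.1, 177.5, 62.6), (572.9, 177.6, 63.5)]
```

Tips are really at z≈58 mm in the depth image (above the knob), so the closed fingers passed over the knob. I back off, lower beside the holder, and measure again.

Call:
apply_moves(steps=[[[-0.35, -2.9, 0], [0, 0, 0]], [[-0.7, -5.8, 0], [0, 0, 0]], [[-0.7, -5.8, -1], [0, 0, 0]], [[-0.7, -5.8, -2], [0, 0, 0]], [[-0.7, -5.8, -2], [0, 0, 0]]])

```text
time_s: 6.4
ee_pos: [0.5555, 0.1257, 0.0239]
ee_rot: [-0.0, 0.998, -0.058, -0.002]
contact_force: [-1.0, 0.1, -0.1]
gripper_width: 0.0003
grasp_force: 0.0
```

Run:
```python
from h import *
im,d,C,i=wcam(); np.savez('w3.npz',d=d,C=C,im=im); s=arm.read_state(); print(s['time_s'],s['ee_pos'],s['contact_force'])
cv2.imwrite('pics/w3.png',cv2.resize(im[:,:,::-1][60:340,100:460],None,fx=2,fy=2)[:560])
P=cloud(d,C,i)
for u in (266,270,274,281,288,292,296): print(u,[tuple((P[v,u]*1000).round(1).tolist()) for v in range(238,256,2)])
```

```text
6.45 [0.55593256 0.12606712 0.02451761] [-1.80097172  0.29149977 -0.48891789]
266 [(558.1, 135.1, -1.3), (557.4, 135.1, 0.4), (555.8, 135.3, -0.4), (554.2, 135.5, -0.9), (552.9, 135.7, -0.8), (566.3, 132.3, 38.3), (566.0, 132.2, 40.5), (566.4, 132.0, 44.4), (566.3, 131.9, 46.7)]
270 [(558.1, 132.4, -0.5), (556.7, 132.6, -0.9), (555.8, 132.7, 0.5), (553.9, 133.0, -1.0), (552.8, 133.1, -0.3), (566.0, 130.2, 38.3), (566.1, 130.1, 41.3), (565.4, 130.2, 42.5), (565.8, 130.0, 46.2)]
274 [(557.8, 129.9, -0.5), (556.6, 130.0, -0.2), (555.3, 130.2, -0.0), (553.4, 130.5, -1.7), (552.8, 130.5, 0.5), (565.6, 128.2, 38.0), (566.0, 128.0, 41.8), (565.7, 128.0, 43.6), (565.3, 128.0, 45.5)]
281 [(557.3, 125.4, -0.5), (556.1, 125.6, -0.0), (554.2, 125.8, -1.7), (553.7, 125.9, 0.8), (551.9, 126.1, -0.6), (550.1, 126.3, -1.6), (564.0, 124.7, 37.7), (563.7, 124.7, 39.6), (564.3, 124.6, 44.0)]
288 [(556.6, 121.0, -1.1), (555.6, 121.1, 0.0), (554.0, 121.3, -0.9), (552.7, 121.4, -0.5), (551.4, 121.6, -0.5), (565.2, 120.9, 39.0), (564.7, 120.9, 40.6), (564.7, 121.0, 43.2), (564.8, 121.1, 46.2)]
292 [(556.6, 118.4, -0.1), (555.2, 118.6, -0.5), (553.9, 118.7, -0.2), (552.8, 118.9, 0.4), (551.3, 119.0, 0.1), (564.5, 118.8, 37.8), (565.0, 118.9, 41.9), (564.7, 119.0, 43.9), (564.7, 119.1, 46.5)]
296 [(555.7, 115.9, -2.0), (554.7, 116.0, -0.9), (554.2, 116.2, 1.3), (552.1, 116.3, -0.5), (550.9, 116.5, -0.3), (549.0, 116.6, -1.6), (564.4, 116.8, 40.9), (564.5, 117.0, 43.9), (564.7, 117.1, 47.0)]
```

View pics/w3.png

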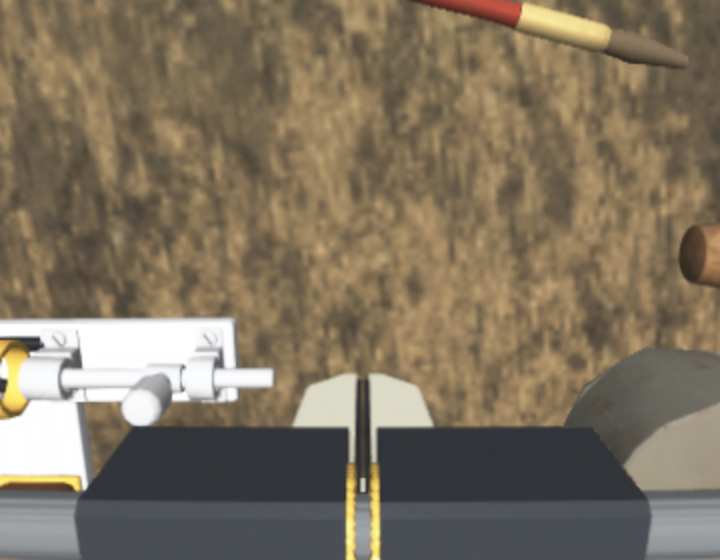

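Tips show at z≈37 with TCP z=24 (crop row 375), so they sit about 13 mm behind the nominal TCP when closed. Knob is at crop (148,400), still drawn back; I lower 6 mm and push.

Call:
apply_moves(steps=[[[0.1, 0, -0.6], [0, 0, 0]], [[0.35, 2, -0.6], [0, 0, 0]], [[0.55, 3.6, -0.6], [0, 0, 0]], [[0.63, 4.2, -0.6], [0, 0, 0]], [[0.67, 4.5, -0.6], [0, 0, 0]], [[0.7, 4.8, -0.6], [0, 0, 0]], [[0.74, 5.1, -0.6], [0, 0, 0]], [[0.77, 5.4, -0.6], [0, 0, 0]], [[0.8, 5.6, -0.6], [0, 0, 0]], [[0.82, 5.8, -0.6], [0, 0, 0]]])

```text
time_s: 7.45
ee_pos: [0.5649, 0.1822, 0.0195]
ee_rot: [0.0, 0.998, -0.059, -0.0]
contact_force: [-1.2, 0.4, -0.2]
gripper_width: 0.0005
grasp_force: 0.3
```

Call:
apply_moves(steps=[[[0.02, 0.2, 0], [0, 0, 0]], [[0.05, 0.4, 0], [0, 0, 0]], [[0.05, 0.4, 0], [0, 0, 0]]])

```text
time_s: 7.75
ee_pos: [0.5661, 0.1866, 0.0197]
ee_rot: [-0.0, 0.998, -0.059, 0.001]
contact_force: [0.1, -0.5, -0.1]
gripper_width: 0.0005
grasp_force: 0.2
```

Run:
```python
from h import *
im,d,C,i=wcam(); np.savez('w4.npz',d=d,C=C,im=im); s=arm.read_state(); print(s['time_s'],s['ee_pos'],s['contact_force'])
cv2.imwrite('pics/w4.png',cv2.resize(im[:,:,::-1][60:340,100:460],None,fx=2,fy=2)[:560])
```

```text
7.8 [0.56593152 0.18658657 0.01965367] [-0.13203173 -1.04736956 -0.00564967]
```

View pics/w4.png

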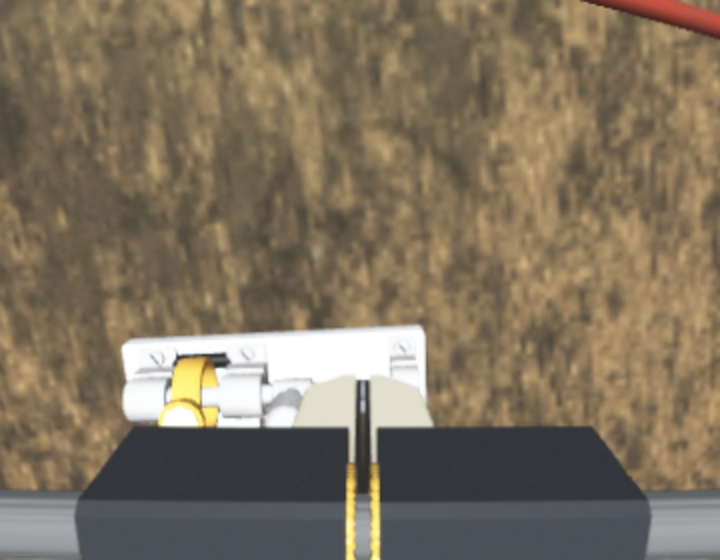

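The bolt has moved: knob at crop (285,400) just behind the middle guide, bar slightly turned, so the hard stop was reached. Now rise and measure.

Call:
apply_moves(steps=[[[-0.05, -0.4, 0], [0, 0, 0]], [[-0.05, -0.4, 4], [0, 0, 0]], [[-1.5, -0.4, 8.5], [0, 0, 0]], [[-3.5, -0.4, 13], [0, 0, 0]], [[-4.5, 0, 16], [0, 0, 0]], [[-4.5, 0, 16], [0, 0, 0]], [[-4.5, 0, 16], [0, 0, 0]]], fingers=0.1)

```text
time_s: 8.5
ee_pos: [0.5204, 0.1864, 0.1801]
ee_rot: [-0.0, 0.998, -0.058, 0.001]
contact_force: [-0.3, -0.5, -0.1]
gripper_width: 0.0499
grasp_force: 0.0
```

Run:
```python
from h import *
im,d,C,i=wcam(); np.savez('w5.npz',d=d,C=C,im=im); s=arm.read_state(); print(s['time_s'],s['ee_pos'],s['ee_rot'],s['gripper_width'])
cv2.imwrite('pics/w5.png',cv2.resize(im[:,:,::-1][60:340,100:460],None,fx=2,fy=2)[:560])
for n in ["handle","bolt_knob","ring_seat","keeper","ring"]:
    r=arm.place_of('wrist',n); print(n,[(round(x['p'],2),np.round(x['position'],4).tolist()) for x in r[:2]])
P=cloud(d,C,i); Q=P[d>0]; Q=Q[(abs(Q[:,0]-.53)<.08)&(abs(Q[:,1]-.21)<.09)]
h=Q[(Q[:,2]>.045)&(Q[:,2]<.056)&(Q[:,0]<.545)&(Q[:,1]>.2)]; print('handle',len(h),cv2.minAreaRect(h[:,:2].astype(np.float32)*1000),np.median(h,0))
k=Q[(Q[:,2]>.033)&(Q[:,2]<.056)&(Q[:,0]>.55)]
for y0 in np.arange(.15,.27,.004):
    q=k[abs(k[:,1]-y0)<.002]
    if len(q): print(round(y0,3),len(q),q[:,:2].mean(0).round(4),q[:,2].max().round(4))
```

```text
8.55 [0.52001586 0.18587283 0.17881836] [ 2.97696993e-04  9.98276252e-01 -5.86870393e-02 -5.17440644e-04] 0.050430648609453024
handle [(0.97, [0.5072, 0.2395, 0.0325])]
bolt_knob [(0.67, [0.5629, 0.2078, 0.0387])]
ring_seat [(0.69, [0.5711, 0.2353, 0.0191])]
keeper [(0.59, [0.5738, 0.2433, 0.0197])]
ring [(0.57, [0.5683, 0.2349, 0.0237])]
handle 983 ((512.18701171875, 237.5638885498047), (26.352943420410156, 38.32707214355469), 86.39495849609375) [0.51327299 0.23660451 0.04924664]
0.202 38 [0.5678 0.2024] 0.0446
0.206 50 [0.5678 0.206 ] 0.0453
0.21 25 [0.5679 0.2093] 0.0454
0.23 41 [0.5696 0.2303] 0.0407
0.234 49 [0.5695 0.2341] 0.0408
0.238 31 [0.5691 0.2376] 0.0403
```

View pics/w5.png

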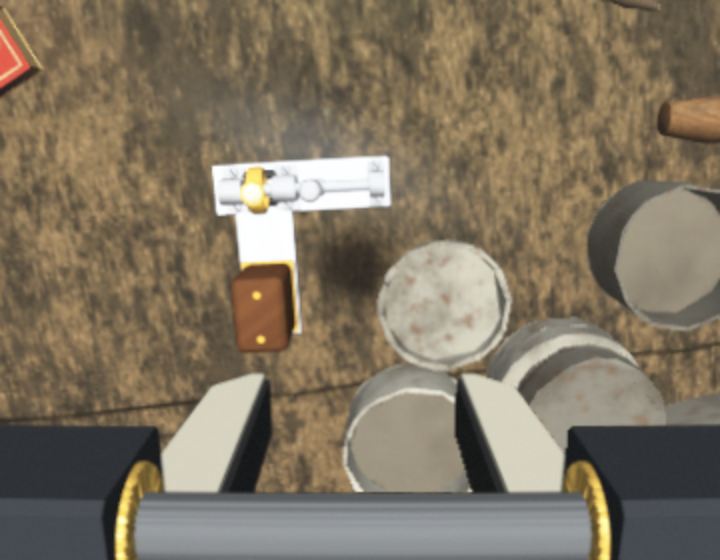

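Bolt is home: knob (312,190 in crop) is 28 mm behind the ring centre (255,190), and ring is on its seat. Handle top at (262,308). Quick height check, then the grasp.

Run:
```python
from h import *
z=np.load('w5.npz'); P=cloud(z['d'],z['C'],arm.camera_info('wrist')); Q=P[z['d']>0]
for x in np.arange(.40,.58,.02):
    print(round(x,2),[int(1000*q[:,2].max()) if len(q:=Q[(abs(Q[:,0]-x)<.01)&(abs(Q[:,1]-y)<.01)&(Q[:,2]<.09)]) else None for y in np.arange(.1,.34,.02)])
im,d=arm.camera('side'); 
for n in ['lens','camera_stand']:
    r=arm.place_of('side',n); print(n,[(round(x['p'],2),np.round(x['position'],4).tolist()) for x in r[:2]])
r=arm.outline_of('side','lens'); C,i=cinfo('side'); Q=cloud(d,C,i)[r[0]['region']&(d>0)]; print(len(Q),Q.min(0),Q.max(0))
dark=(im.max(2)<45); Q=cloud(d,C,i)[dark&(d>0)]; Q=Q[(abs(Q[:,0]-.56)<.05)&(abs(Q[:,1]-.4)<.05)&(Q[:,2]>.2)]; print(len(Q),Q.min(0),Q.max(0),Q.mean(0))
```

```text
0.4 [None, None, 40, 31, 25, 40, 2, 1, 1, None, None, None]
0.42 [59, None, 26, 26, 27, 42, 2, 1, 1, None, None, 1]
0.44 [62, None, 25, 26, 26, 41, 1, 1, None, None, 1, 2]
0.46 [61, 62, 40, 41, 41, 41, 1, 2, 1, 1, 1, 1]
0.48 [61, 34, 4, 10, 11, 1, 2, 1, 1, 1, 1, 1]
0.5 [10, 11, 5, 4, 11, 2, 51, 51, 48, 1, 2, 1]
0.52 [2, 11, 11, 11, 11, 2, 51, 51, 47, 1, 2, 2]
0.54 [2, 2, 11, 10, 2, 2, 47, 48, 8, 1, 2, 2]
0.56 [2, 1, 1, 8, 27, 45, 43, 40, 26, 1, 1, 2]
lens [(0.61, [0.5119, 0.2388, 0.0333])]
camera_stand [(0.97, [0.5567, 0.4991, 0.0045])]
698 [ 0.51488925  0.40889456 -0.49825341] [0.9870128  2.42701845 0.34119575]Traceback (most recent call last):
  File "<stdin>", line 9, in <module>
    return umr_minimum(a, axis, None, out, keepdims, initial, where)
ValueError: zero-size array to reduction operation minimum which has no identity
```

Call:
apply_moves(steps=[[[0, 2.5, 0], [-0.4, -7, 1.5]], [[0, 5.1, 0], [-0.9, -15, 3.1]], [[0, 5.1, -4], [-0.9, -15, 3.1]], [[0, 5.1, -8.5], [-0.9, -15, 3.1]], [[0, 5.1, -12], [-0.9, -15, 3.1]], [[0, 5.1, -13.5], [-0.9, -15, 3.1]], [[0, 5.1, -14.5], [-0.9, -15, 3.1]], [[0, 5.1, -14.5], [-0.9, -15, 3.1]]])

```text
time_s: 9.8
ee_pos: [0.5199, 0.2372, 0.0334]
ee_rot: [0.001, 0.991, -0.031, 0.13]
contact_force: [0.2, -0.5, -0.8]
gripper_width: 0.0508
grasp_force: 0.0
```

Call:
apply_moves(steps=[[[0, 0, -1], [0, 0, 0]], [[0, 0, -2], [0, 0, 0]], [[0, 0, -2.6], [0, 0, 0]], [[0, 0, -2.6], [0, 0, 0]]])

```text
time_s: 10.2
ee_pos: [0.52, 0.2371, 0.0078]
ee_rot: [0.001, 0.991, -0.031, 0.13]
contact_force: [-0.3, -0.9, -0.6]
gripper_width: 0.0514
grasp_force: 0.0
```

Run:
```python
from h import *
im,d,C,i=wcam(); s=arm.read_state(); print(s['time_s'],s['ee_pos'],s['contact_force'])
cv2.imwrite('pics/w6.png',cv2.resize(im[:,:,::-1][60:340,100:460],None,fx=2,fy=2)[:560])
```

```text
10.25 [0.52030257 0.23723739 0.00823208] [0.01783479 0.78554555 0.82500933]
```

View pics/w6.png

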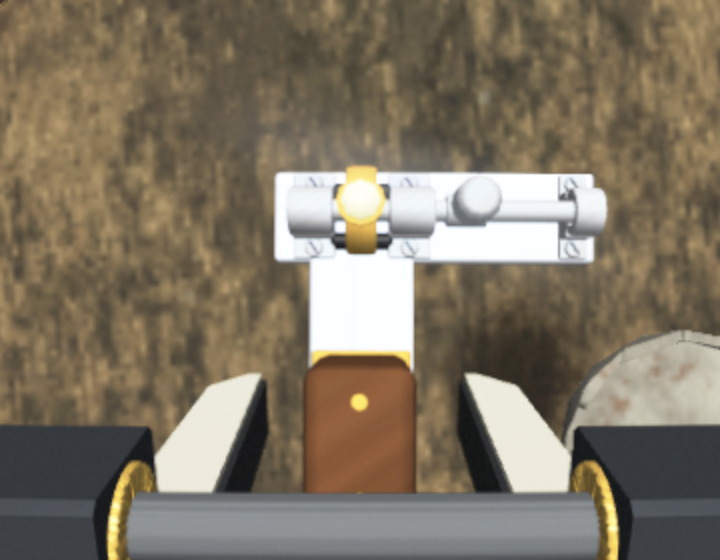

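Fingers (crop 255 and 465 at row 378) straddle the handle (305–415), centred and aligned; ring on the bolt. Close and lift.

Call:
apply_moves(steps=[[[0, 0, 0], [0, 0, 0]], [[0, 0, 0], [0, 0, 0]], [[0, 0, 0], [0, 0, 0]], [[0, 0, 0], [0, 0, 0]], [[0, 0, 0], [0, 0, 0]], [[0, 0, 0], [0, 0, 0]]], fingers=-1, squeeze=40)

```text
time_s: 10.85
ee_pos: [0.5206, 0.2375, 0.0089]
ee_rot: [0.0, 0.991, -0.031, 0.131]
contact_force: [-0.7, 0.5, 3.2]
gripper_width: 0.0256
grasp_force: 40.0
```

Call:
apply_moves(steps=[[[0, 0, 0.5], [0, 0, 0]], [[0, 0, 1.5], [0, 0, 0]], [[0, 0, 3], [0, 0, 0]], [[0, 0, 5], [0, 0, 0]], [[0, 0, 7], [0, 0, 0]], [[0, 0, 9], [0, 0, 0]], [[0, 0, 11], [0, 0, 0]], [[0, 0, 12], [0, 0, 0]], [[0, 0, 12], [0, 0, 0]]])

```text
time_s: 11.75
ee_pos: [0.521, 0.2375, 0.13]
ee_rot: [-0.001, 0.991, -0.031, 0.132]
contact_force: [0.6, -0.1, -3.9]
gripper_width: 0.0261
grasp_force: 40.0
```

Run:
```python
from h import *
from rig import arm
s=arm.read_state(); print(s['time_s'],s['ee_pos'],s['ee_rot'],s['qpos'],s['contact_force'],s['gripper_width'],s['grasp_force'])
im,d,C,i=wcam(); P=cloud(d,C,i)
T=np.eye(4); T[:3,:3]=q2R(s['ee_rot']).as_matrix(); T[:3,3]=s['ee_pos']
for n in ["handle","bolt_knob","ring_seat","keeper","ring"]:
    r=arm.place_of('wrist',n); print(n,[(round(x['p'],2),np.round(x['position'],4).tolist(), (np.linalg.inv(T)@np.r_[x['position'],1])[:3].round(4)) for x in r[:1]])
# plate tilt: pixels on stem/bar white
M=arm.outline_of('wrist','holder')[0]['region']; 
L=np.linalg.inv(T); Q=P[M&(d>0)]@L[:3,:3].T+L[:3,3]; 
# nose plate plane in tool frame
print(len(Q),Q.min(0),Q.max(0))
np.save('Qh.npy',Q)
im,d=arm.camera('top')
for n in ['lens','camera_stand']:
    r=arm.place_of('top',n); print(n,[(round(x['p'],2),np.round(x['position'],4).tolist()) for x in r[:2]])
C,i=cinfo('top'); P=cloud(d,C,i); dark=(im.max(2)<50)&(d>0); Q=P[dark]; Q=Q[(abs(Q[:,0]-.56)<.05)&(abs(Q[:,1]-.4)<.04)&(Q[:,2]>.2)&(Q[:,2]<.35)]; print(len(Q),Q.min(0),Q.max(0),Q.mean(0),cv2.minAreaRect(Q[:,:2].astype(np.float32)*1000))
```

```text
11.75 [0.5209929  0.23748232 0.1299861 ] [-6.11555772e-04  9.90777208e-01 -3.14461208e-02  1.31800197e-01] [-0.56036603  0.49739741  0.01754233  1.96709851  0.29794963  0.47161349
 -2.43213511] [ 0.62763882 -0.13706754 -3.8825983 ] 0.026078934177872954 39.95681941509247
handle [(0.86, [0.5089, 0.2384, 0.1547], array([-0.0053, -0.0004, -0.027 ]))]
bolt_knob [(0.7, [0.5654, 0.2066, 0.1654], array([ 0.054 ,  0.0277, -0.0224]))]
ring_seat [(0.96, [0.567, 0.237, 0.1393], array([ 0.0468, -0.0025,  0.003 ]))]
keeper [(0.57, [0.5703, 0.2438, 0.1418], array([ 0.0502, -0.0095,  0.0014]))]
ring [(0.94, [0.5685, 0.2367, 0.1426], array([ 0.0491, -0.0023,  0.0002]))]
12598 [-0.04117991 -0.02599703 -0.10806517] [0.06107639 0.11831548 0.15020226]
lens [(0.46, [0.361, 0.4791, 0.0008])]
camera_stand [(0.74, [0.5536, 0.4943, -0.0023])]
320 [0.53996031 0.37903713 0.281106  ] [0.57682139 0.43929829 0.31705827] [0.55886574 0.39887401 0.30014979] ((559.3168334960938, 411.2144470214844), (31.35413932800293, 64.22309875488281), 15.422515869140625)
```

```bash
cat > fin.py <<'E'
from h import *
Rf=R.from_euler('ZY',[95.45,30],degrees=True); Rn=R.from_euler('Z',-3.6,degrees=True)
Tn=q2R(np.array([-6.1e-4,.990777,-.031446,.1318])); Tf=Rf*Rn.inv()*Tn
view=np.array([.579,.2475,.2155]); tcp=view-Tf.apply([.0505,-.001,.0016])
s=arm.read_state(); Tc=q2R(s['ee_rot'])
print('tcp target',tcp.round(4),'shift cm',((tcp-s['ee_pos'])*100).round(2),'turn',np.degrees((Tf*Tc.inv()).as_rotvec()).round(2),'toolz',Tf.apply([0,0,1]).round(3), s['ee_pos'],s['qpos'].round(2),s['contact_force'].round(1),s['gripper_width'],s['time_s'])
E
python3 fin.py
```

```text
tcp target [0.5845 0.1994 0.23  ] shift cm [ 6.43 -3.79 10.19] turn [-24.21  23.62  96.49] toolz [ 0.015 -0.256 -0.967] [0.52024601 0.23729988 0.1280644 ] [-0.56  0.5   0.02  1.97  0.3   0.47 -2.43] [-0.8 -0.3 -4.6] 0.025755025206321037 12.25
```

Call:
apply_moves(steps=[[[0.5, -1, 1], [0, 0, 8]], [[1, -2, 2], [0, 0, 16]], [[1.5, -3, 3], [0, 0, 24]], [[2, -4, 4], [0, 0, 32]], [[2.5, -5, 5], [0, 0, 40]], [[3, -6, 6], [0, 0, 48]], [[3.5, -7, 7], [0, 0, 56]], [[4, -8, 8], [0, 0, 64]], [[4, -9, 8.5], [0, 0, 72]], [[4, -9.5, 9], [0, 0, 80]]])

```text
time_s: 13.25
ee_pos: [0.561, 0.1391, 0.2181]
ee_rot: [-0.083, 0.779, 0.614, 0.099]
contact_force: [-0.3, 0.4, -3.6]
gripper_width: 0.0257
grasp_force: 40.0
```

```bash
python3 fin.py
```

```text
tcp target [0.5845 0.1994 0.23  ] shift cm [2.35 6.03 1.19] turn [-29.79   2.2   18.44] toolz [ 0.015 -0.256 -0.967] [0.56103075 0.13910648 0.21809086] [ 0.38  0.57 -0.83  1.71  0.24  0.9  -0.71] [-0.3  0.4 -3.6] 0.02573896451523553 13.25
```

Call:
apply_moves(steps=[[[0.5, 0, 0.5], [-6, 0.4, 3.7]], [[1, 0, 1.2], [-12, 0.9, 7.4]], [[1.5, 0, 1.2], [-18, 1.3, 11.1]], [[2.3, 0, 1.2], [-24, 1.8, 14.8]], [[2.3, 1, 1.2], [-29.8, 2.2, 18.4]], [[2.3, 2, 1.2], [-29.8, 2.2, 18.4]], [[2.3, 3.5, 1.2], [-29.8, 2.2, 18.4]], [[2.3, 5, 1.2], [-29.8, 2.2, 18.4]], [[2.3, 6, 1.2], [-29.8, 2.2, 18.4]], [[2.3, 6, 1.2], [-29.8, 2.2, 18.4]]])

```text
time_s: 14.25
ee_pos: [0.5832, 0.204, 0.2306]
ee_rot: [0.091, 0.669, 0.732, -0.088]
contact_force: [0.2, -0.3, -3.2]
gripper_width: 0.0257
grasp_force: 40.0
```

Call:
apply_moves(steps=[[[0, 0, 0], [0, 0, 0]], [[0, 0, 0], [0, 0, 0]], [[0, 0, 0], [0, 0, 0]]])

```text
time_s: 14.55
ee_pos: [0.5837, 0.2012, 0.2306]
ee_rot: [0.092, 0.67, 0.731, -0.09]
contact_force: [-0.0, -0.4, -3.7]
gripper_width: 0.0257
grasp_force: 40.0
```

```bash
python3 fin.py
python3 - <<'E'
from h import *
for c in ['wrist','side']:
    if c=='wrist': im,d,C,i=wcam()
    else: im,d=arm.camera(c)
    cv2.imwrite(f'pics/f_{c}.png',im[:,:,::-1])
    for n in ["handle","ring","ring_seat","bolt_knob","lens","camera_stand"]:
        r=arm.place_of(c,n); print(c,n,[(round(x['p'],2),np.round(x['position'],4).tolist()) for x in r[:2]])
a=cv2.imread('pics/f_wrist.png');b=cv2.imread('pics/f_side.png')
cv2.imwrite('pics/f.png',cv2.resize(np.hstack([a[60:340,60:460],cv2.resize(b[60:340,140:440],(400,373))[:280]]),None,fx=1,fy=1))
E
```

```text
tcp target [0.5845 0.1994 0.23  ] shift cm [ 0.08 -0.18 -0.06] turn [-0.1   0.05  0.26] toolz [ 0.015 -0.256 -0.967] [0.58374619 0.20117094 0.23062505] [-0.13  0.67 -0.66  1.41  0.61  1.39 -0.8 ] [-0.  -0.4 -3.7] 0.025709822713802084 14.55
wrist handle [(0.63, [0.5795, 0.206, 0.2566])]
wrist ring [(0.59, [0.5753, 0.2564, 0.2179])]
wrist ring_seat [(0.66, [0.5808, 0.2513, 0.2168])]
wrist bolt_knob [(0.95, [0.6015, 0.259, 0.234])]
wrist lens []
wrist camera_stand [(0.15, [0.5876, 0.1898, 0.2302])]
side handle [(0.86, [0.5829, 0.2025, 0.2558])]
side ring [(0.53, [0.5804, 0.2571, 0.2167])]
side ring_seat [(0.56, [0.5768, 0.2481, 0.2154])]
side bolt_knob []
side lens [(0.75, [0.567, 0.3865, 0.2797]), (0.21, [0.5714, 0.2506, 0.2193])]
side camera_stand [(0.95, [0.5561, 0.5008, 0.0047])]
```

View pics/f.png

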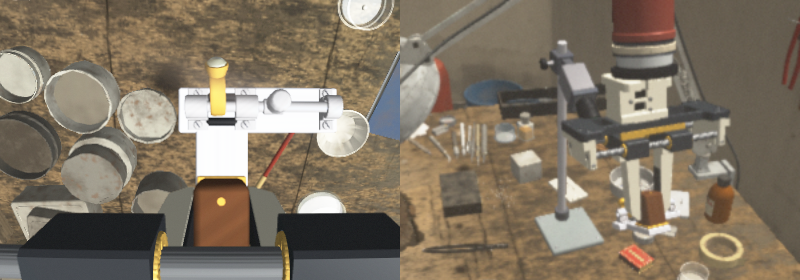

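The wrist view (left) shows the ring still captured on the bolt (220,95), tipped forward as expected, and the knob home (280,100). The side view (right) shows the holder in front of the camera with clearance. Seat ≈ (0.579, 0.249, 0.216), against a view point of ≈ (0.580, 0.250, 0.216).

```bash
python3 -c "
from rig import arm
import numpy as np
s=arm.read_state(); print(s['time_s'],s['ee_pos'],np.abs(s['joint_vel']).max(),s['grasp_force'])
print(arm.close_job())"
```

```text
15.25 [0.58343281 0.20238093 0.23053132] 0.0016845747425559437 39.95760798454285
the job is handed in; nothing more can be done
None
```

The bolt is home with the ring held on it, and the job is handed in at 15.25 s. The holder is still in front of the camera, nose tipped about 30° down and the ring seat within a few millimetres of the view point by my camera measurements; no verdict came back.

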